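# Put the seasonings back in their right places

## Task

Someone tidied up carelessly after cooking. Put the seasonings from the front of the worktop where they belong: the four spice jars upright in the bays of the pale spice rack, one to a bay in any order, the salt shaker in the small well and the pepper mill in the large well of the dark stand. Whatever stands in a wrong place must come out to make room; set each thing down on the floor of its place without dropping it or knocking anything over, and leave the lemon, the cup and the stock along the back wall where they are.

Things in the scene. Friction and masses are not known exactly. Their poses are not given: they have to be found in the camera images.
- spice_rack: spice rack: low open box of pale wood, fixed, 278 (its y axis) x 76 x 36 mm high, slatted long sides, three thin dividers (33 mm high): four bays in a row, each 60 x 60 mm clear. Origin: middle of the underside; bay centres at x = 0, y = -99, -33, +33, +99 mm; bay floors 6 mm above the underside. A jar has 7 mm to spare all round. At the start two bays are taken, one perhaps by the salt
- cruet_stand: salt and pepper stand: dark wooden block, fixed, 166 (its y axis) x 96 x 28 mm high, two round wells in its top with floors 6 mm above its underside. Origin: middle of the underside. Small well (salt) 56 mm across at y = -43 mm, large well (pepper mill) 72 mm across at y = +34 mm, both x = 0. The mill does not fit the small one. At the start a jar or the salt stands wrongly in the large one
- spice_0: spice jar (first): upright glass cylinder of 45 mm diameter with a printed paper label and a green screw lid, 106 mm tall with the lid; the four jars differ only in their labels. Origin: centre of the underside, z up along the jar. Grip it across the diameter anywhere from 45 to 100 mm above its underside. 80 to 150 g. (Those at the back wall are not meant)
- spice_1: spice jar (second): upright glass cylinder of 45 mm diameter with a printed paper label and a green screw lid, 106 mm tall with the lid; the four jars differ only in their labels. Origin: centre of the underside, z up along the jar. Grip it across the diameter anywhere from 45 to 100 mm above its underside. 80 to 150 g. (Those at the back wall are not meant)
- spice_2: spice jar (third): upright glass cylinder of 45 mm diameter with a printed paper label and a green screw lid, 106 mm tall with the lid; the four jars differ only in their labels. Origin: centre of the underside, z up along the jar. Grip it across the diameter anywhere from 45 to 100 mm above its underside. 80 to 150 g. (Those at the back wall are not meant)
- spice_3: spice jar (fourth): upright glass cylinder of 45 mm diameter with a printed paper label and a green screw lid, 106 mm tall with the lid; the four jars differ only in their labels. Origin: centre of the underside, z up along the jar. Grip it across the diameter anywhere from 45 to 100 mm above its underside. 80 to 150 g. (Those at the back wall are not meant)
- salt_shaker: salt shaker: clear glass cylinder 44 mm across up to 74 mm height, white salt inside, grey domed top narrowing to 34 mm; 90 mm tall. Origin: centre of the underside, z up. Grip the cylinder across its diameter 45 to 65 mm above the underside. 70 to 140 g. (The one out of reach at the back wall is not meant)
- pepper_mill: pepper mill: turned wood, 58 mm across at the foot, waisted, round head 50 mm across between 123 and 159 mm height (widest at about 141 mm), small knob (12 mm) on top; 170 mm tall. The head does not turn here. Origin: centre of the underside, z up. Grip it across the head. 130 to 250 g. (The one out of reach at the back wall is not meant)
- lemon: a lemon, 71 x 53 x 51 mm, lying loose at the right front; it stays where it is. Origin: under its middle.
- espresso_cup: a white espresso cup with a green pattern, 62 x 89 mm over the handle, 52 mm tall, standing loose at the left; it stays where it is. Origin: under the middle of its extent, on the worktop. On this left side (y from 0.15 m on) wall cabinets hang 0.52 m above the worktop from x = 0.60 m on; keep the wrist in front of them
There are look-alikes about, which are no part of the job. What is shaped like the spice_0 but blue or red is not meant.

How it is judged:
By the outcome, as a careful person would: the job done as asked, in the order asked, and still so for the second after the job is handed in, with the robot touching nothing.
It also fails if it takes over 109 s, if anything falls off the work surface, if the arm or the gripper's body presses on something with over 40 N, if the wrist force passes 120 N, or if a joint passes its speed limit or range.

## Robot

A 6-joint arm with a two-finger parallel gripper is mounted at the origin on a cart in front of the work surface, level with it; the furniture and walls round the work are solid. World frame = base frame: x ahead of the robot, y to its left, z up, the work surface at z = 0. Lengths are in mm, angles in rad, forces in N, time in s.
With the tool pointing down it reaches from about 350 to 775 mm from the base axis. Payload 7.3 kg.
Tool frame: the origin (TCP) lies midway between the tips of the shut fingers; the grasp point (between the pads) lies 19 mm behind it; z points along the fingers, y is the line along which they close (so a half turn about z gives the same grasp; the last joint's range is limited). The gripper opens to 92 mm and grips with 3 to 60 N. Pads are 19 mm wide; open, the fingers measure 130 mm over their backs; the gripper's body (75 mm by 190 mm) begins 47 mm behind the grasp point.
Start: joints at [-1.293, 0.342, 1.524, -0, 1.275, -0.146], TCP at [215.918, -478.565, 226.741] pointing down, gripper open.
Joint ranges: [-2.53, 2.53], [-0.77, 2.02], [0.04, 2.7], [-1, 4.14], [0.28, 2.66], [-3.11, 3.11]. Speed limits (rad/s): [2.57, 2.57, 3.14, 3.14, 3.14, 3.14].

## Interface

Orientations are given as [roll, pitch, yaw] about the fixed x, y, z axes, in that order (R = Rz(yaw) Ry(pitch) Rx(roll)).
In Python, from plant import monitor, optics, workorder gives the robot as it stands. The module is installed in compiled form; this text tells all that it offers.
- The arm moves only by the tool servo_tool, never from a script. Its arguments are lists of equal length, an entry for each row: "linear": the shift along the tool's x, y, z as a fraction of full scale, a list of three; "spin": the turn about the tool's z as a fraction of full scale. In form: {"linear": [[dx, dy, dz], ...], "spin": [spin, ...]}. A call has exactly 8 rows; each row shifts and turns the commanded pose from where the row before left it, along the tool's axes as they then stand; what a row does not reach is not made up. Full scale, the value 1, is 200 mm for a shift and 90 degrees for a turn. A row lasts 1/8 s, in which the tool goes at most 62.5 mm and 10.7 degrees, less where a joint would pass 70% of its speed; a pose out of reach is approached as far as the arm can. A call with a number of a shift or a turn outside -1 to 1 is refused whole. A call with a gripper value outside its range is refused whole. "hand" is the opening, from -1 (shut) to 1 (fully open), set as the call begins (left out, the last holds). The fingers move at their own pace and stop on an object; the grip force is fixed at half the most. Time passes only in rows, so rows that do not move let the fingers close, or fill a call up. It gives the time, the measured TCP pose, the force, the opening and the grip force at its end, in the units of the state.
- monitor.get_obs(): the state, without advancing time (a new reading comes with each control period).
- optics.capture(name): name is "side" or "top" or "wrist"; returns a dict with "frame" (480x640x3 uint8, blue, green, red), "K" (3x3 intrinsics, pixels), "D" ([k1, k2, p1, p2, k3] as OpenCV has them; the pictures are not rectified), "world_to_cam" (4x4, takes a point from world to camera coordinates). Camera axes: x right, y down, z forward; pixel columns grow to the right and rows downward; lengths in mm; the calibration is good to about 2 mm. A picture is of the moment at which its call begins. There is no depth.
- workorder.close_job(): hands the job in; it is judged then, once.
The state is a dict: "time": time; "joint_positions": joint angles; "dq": joint speeds; "tau": joint torques, N m; "tool_pos": TCP position; "tcp_rot": TCP orientation; "contact_force": force on the tool from outside, world axes, zero at the start; "moment": the same for the moment, N m; "grip_width": finger opening in mm; "finger_force": force on a finger pad.
Only numpy, scipy, OpenCV 4.12 (cv2) and the standard library are available. Lean on these libraries where they do the work, as an engineer would, in place of code of your own. Each camera call takes 0.05 s, during which the arm holds its last target. There are 200 camera calls.

## Working session

There is one attempt and no reset: what is moved stays moved. The work goes in short steps, Python scripts to look and compute and a tool call to move; the robot and the scene stay as the last step left them, time stands still between calls to the robot, and variables do not carry over. Pictures are saved under pics/ and viewed, at most 14 in all, crops included, and the job is handed in when it is done.

Besides the shell and the picture viewer there is one more tool, called after "Call:" as name(argument=value, ...) on one line, values as JSON. servo_tool: Moves the arm, as the interface text tells. Shift numbers are shares of 200 mm and turn numbers shares of 90 degrees, none past 1 either way. Its arguments: {"type":"object","properties":{"linear":{"type":"array","items":{"type":"array","items":{"type":"number","minimum":-1,"maximum":1}}},"spin":{"type":"array","items":{"type":"number","minimum":-1,"maximum":1}},"hand":{"type":"number"}},"required":["linear","spin"]}

```bash
mkdir -p pics; cat > h.py <<'E'
import numpy as np, cv2
from plant import monitor, optics, workorder
def cap(n,save=None):
    c=optics.capture(n)
    if save: cv2.imwrite('pics/%s.png'%save,c['frame'])
    return c
def ray(c,px):
    p=cv2.undistortPoints(np.array([[px]],float),np.array(c['K']),np.array(c['D']))[0,0]
    T=np.array(c['world_to_cam']);R,t=T[:3,:3],T[:3,3]
    return -R.T@t, R.T@np.array([p[0],p[1],1])
def onz(c,px,z):
    o,d=ray(c,px); return o+d*(z-o[2])/d[2]
def proj(c,P):
    T=np.array(c['world_to_cam'])
    return cv2.projectPoints(np.array(P,float).reshape(-1,3),cv2.Rodrigues(T[:3,:3])[0],T[:3,3],np.array(c['K']),np.array(c['D']))[0][:,0]
E
python3 - <<'E'
from h import *
for n in ['side','top']:
    c=cap(n,n+'0'); T=np.array(c['world_to_cam']); print(n,-T[:3,:3].T@T[:3,3],T[2,:3],c['K'][0][0])
s=monitor.get_obs();print(s)
E
```

```text
side [-815.63191003 -147.52750498 1331.53148177] [ 0.72562173  0.0871871  -0.68254781] 612.3572668576688
top [ 2.55587542e+02 -8.91846904e-01  1.56933818e+03] [ 0.17885155 -0.00573193 -0.98385937] 498.0711555479167
{'time': 0.1, 'joint_positions': array([-1.29301483e+00,  3.42628683e-01,  1.52488380e+00, -9.46146633e-06,
        1.27539051e+00, -1.46000933e-01]), 'dq': array([ 0.00282537, -0.00233725, -0.0020998 , -0.00092909,  0.0008059 ,
        0.00180316]), 'tau': array([ 1.64631252e-03, -4.32003415e+01, -2.44696105e+01,  7.19140680e-02,
        5.26721345e-02, -4.11234601e-05]), 'tool_pos': array([ 215.80792701, -478.21709451,  226.14025613]), 'tcp_rot': array([-3.14029493e+00, -1.81680990e-04,  4.23785072e-01]), 'contact_force': array([-0.39629132, -0.12573066,  0.0419999 ]), 'moment': array([-0.02169349, -0.00758372,  0.00871589]), 'finger_force': 0.0, 'grip_width': 91.61134902741762}
```

View pics/side0.png

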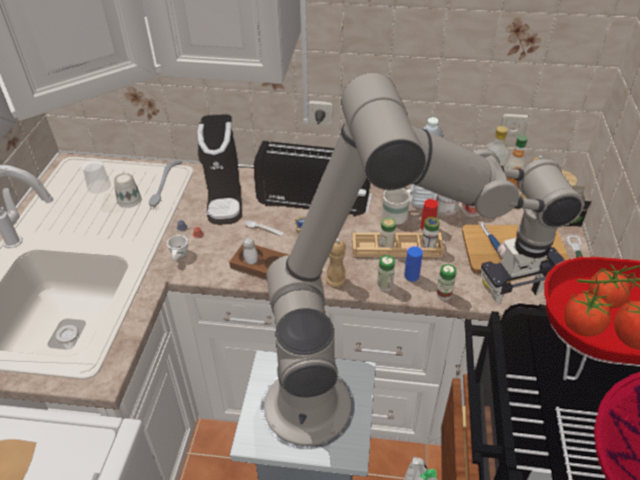

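View pics/top0.png

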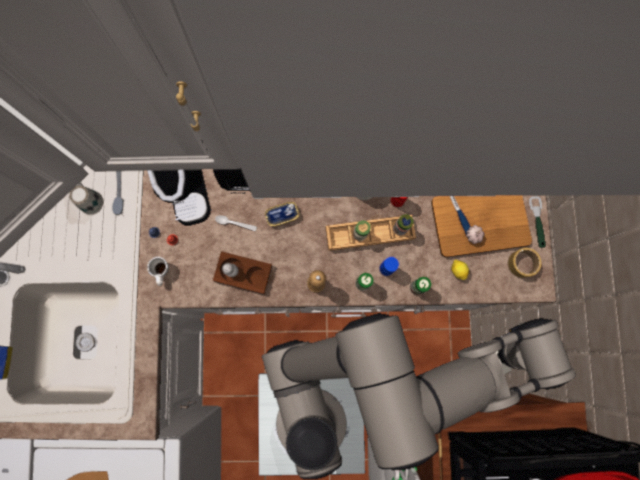

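The top view shows the rack at (372,233) with two jars in it, at (363,230) and (403,225). Two more green-lidded jars are loose at (366,281) and (422,285). The mill is at (317,281), and the stand is at (243,272) with the salt in its left well, at (230,269).
Candidates that could be confused: blue jar (389,266), red jar (398,200), and possibly the back-wall stock.

I'll check this in one close crop.

```bash
python3 - <<'E'
from h import *
a=cv2.imread('pics/top0.png');b=cv2.imread('pics/side0.png')
A=cv2.resize(a[190:310,200:450],(800,384),interpolation=3)
B=cv2.resize(b[190:310,220:480],(455,210),interpolation=3)
o=np.zeros((596,800,3),np.uint8);o[:384]=A;o[385:595,:455]=B
cv2.imwrite('pics/crop0.png',o)
E
```

```text
(no output)
```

View pics/crop0.png

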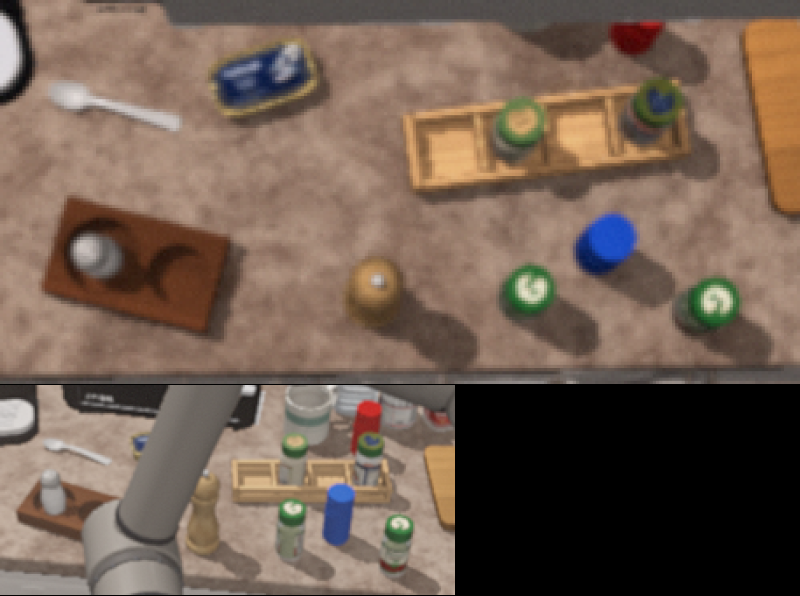

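The crop shows four real jars: two stand in rack bays 2 and 4 and two are loose. Salt stands in the larger left well and the small right well is empty. Blue and red cylinders are the decoys. So there are four moves: salt to small well, mill to large well, two loose jars to the free bays at +99 and -33.

```bash
python3 - <<'E'
from h import *
c=cap('top');f=c['frame'];hsv=cv2.cvtColor(f,cv2.COLOR_BGR2HSV)
def blobs(m,n,amin):
    m=np.uint8(m)*255; m=cv2.morphologyEx(m,cv2.MORPH_CLOSE,np.ones((5,5)))
    out=[]
    for k in cv2.findContours(m,0,2)[0]:
        if cv2.contourArea(k)>amin: out.append(k)
    return out
H,S,V=[hsv[...,i].astype(int) for i in range(3)]
roi=np.zeros(H.shape,bool);roi[190:303,200:450]=1
for k in blobs(roi&(H>38)&(H<85)&(S>90),0,40):
    (x,y),r=cv2.minEnclosingCircle(k);print('green',x,y,r,onz(c,(x,y),104).round(1))
q=roi.copy();q[:,:205]=0;q[:,280:]=0
for k in blobs(q&((H<9)|(H>175))&(S>130)&(V<130),0,200):
    k=cv2.convexHull(k);b=cv2.boxPoints(cv2.minAreaRect(k));P=np.array([onz(c,p,28)[:2] for p in b])
    print('stand',cv2.contourArea(k),P.round(1).tolist(),P.mean(0))
q=roi.copy();q[:,:320]=0;q[:,425:]=0
for k in blobs(q&(H>10)&(H<25)&(S>95)&(V>110),0,200):
    b=cv2.boxPoints(cv2.minAreaRect(k));P=np.array([onz(c,p,36)[:2] for p in b])
    print('rack',P.round(1).tolist(),P.mean(0))
g=lambda u,v,z:onz(c,(200+u/3.2-.35,190+v/3.2-.35),z).round(1)
print('mill knob',g(378,281,168),'salt top',g(95,254,88))
print('stand hand',[g(*p,28).tolist() for p in[(68,197),(230,238),(207,331),(43,292)]])
print('rack hand',[g(*p,36).tolist() for p in[(404,113),(682,80),(692,152),(414,190)]])
E
```

```text
green 422.78814697265625 284.1610107421875 7.874286651611328 [ 409.5 -336.4  104. ]
green 364.72222900390625 280.1111145019531 7.8302812576293945 [ 424.3 -164.3  104. ]
rack [[618.2, -48.2], [654.5, -331.1], [563.1, -338.7], [527.9, -58.6]] [ 590.91142321 -194.15321841]
mill knob [426.5 -24.4 168. ] salt top [465.4 239.5  88. ]
stand hand [[530.8, 276.7, 28.0], [487.9, 117.2, 28.0], [397.2, 139.6, 28.0], [437.2, 299.5, 28.0]]
rack hand [[608.8, -55.1, 36.0], [638.8, -332.1, 36.0], [565.6, -338.2, 36.0], [531.5, -63.3, 36.0]]
```

Call:
servo_tool(linear=[[0,0,-0.3],[0,0,-0.3],[0,0,0],[0,0,0],[0,0,0],[0,0,0],[0,0,0],[0,0,0]], spin=[0,0,0,0,0,0,0,0], hand=1)

```text
time: 1.15
tool_pos: [215.9, -478.5, 346.5]
tcp_rot: [-3.141, -0.0, 0.424]
contact_force: [-0.6, 0.5, -0.5]
grip_width: 91.6
finger_force: 0.0
```

Call:
servo_tool(linear=[[0,0,0],[0,0,0],[0,0,0],[0,0,0],[0,0,0],[0,0,0],[0,0,0],[0,0,0]], spin=[-0.115,-0.115,-0.115,-0.115,-0.115,-0.115,-0.114,0])

```text
time: 2.15
tool_pos: [215.9, -478.5, 346.7]
tcp_rot: [3.142, -0.0, 1.685]
contact_force: [0.5, -1.1, 0.2]
grip_width: 91.5
finger_force: 0.0
```

```bash
cat >> h.py <<'E'
from scipy.spatial.transform import Rotation as Ro
def go(x,y,z,yaw=1.687):
    s=monitor.get_obs();R=Ro.from_euler('xyz',s['tcp_rot']).as_matrix()
    d=R.T@(np.array([x,y,z])-s['tool_pos'])/200
    print('total rows units',d.round(4),'spin',round((s['tcp_rot'][2]-yaw)/(np.pi/2),4),'rows',(abs(np.linalg.norm(d))/.3125).round(2), 'now',s['tool_pos'].round(1),s['tcp_rot'].round(4))
E
python3 - <<'E'
from h import *
go(424,-250,300)
c=cap('wrist','w0');T=np.array(c['world_to_cam']);print(-T[:3,:3].T@T[:3,3],T[2,:3],c['K'])
E
```

```text
total rows units [1.0165 1.1639 0.2335] spin -0.0012 rows 5.0 now [ 215.9 -478.5  346.7] [ 3.1416 -0.      1.6852]
[ 208.88889868 -411.33427052  505.53838334] [ 0.02848585 -0.25520314 -0.96646775] [[411.53677904   0.         327.06490341]
 [  0.         411.53677904 242.36023846]
 [  0.           0.           1.        ]]
```

Call:
servo_tool(linear=[[0.17,0.2,0],[0.17,0.2,0],[0.17,0.2,0],[0.17,0.2,0],[0.16,0.2,0],[0.16,0.2,0],[0,0.09,0],[0,0,0]], spin=[0,0,0,0,0,0,0,0])

```text
time: 3.2
tool_pos: [449.8, -249.4, 346.4]
tcp_rot: [-3.141, -0.0, 1.686]
contact_force: [-1.1, -0.0, 0.1]
grip_width: 91.3
finger_force: 0.0
```

```bash
python3 - <<'E'
from h import *
c=cap('wrist','w1');import pickle;pickle.dump(c,open('w1.pkl','wb'))
s=monitor.get_obs();print(s['tool_pos'],s['tcp_rot'])
for n,p in dict(jarA=(424,-164,106),jarB=(410,-336,106),r1=(609,-55,36),r2=(639,-332,36),r3=(565,-338,36),r4=(531,-63,36)).items(): print(n,proj(c,p).round(0))
E
```

```text
[ 449.06309135 -249.88424358  346.44549498] [-3.14094901e+00 -1.65669811e-04  1.68536797e+00]
jarA [[310. 111.]]
jarB [[279. 283.]]
r1 [[495.  33.]]
r2 [[473. 279.]]
r3 [[413. 278.]]
r4 [[423.  30.]]
```

View pics/w1.png

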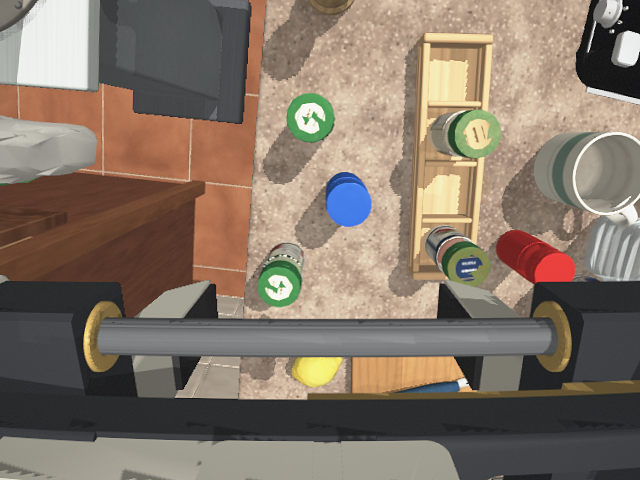

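w1 shows loose jar lids at (311,118) and (280,284), blue decoy (349,200), red decoy at (540,258), and the rack from (426,34) to (477,280) with free bays at (453,75) and (448,190). I'll enlarge the rack to get exact corners.

```bash
python3 - <<'E'
from h import *
import pickle;c=pickle.load(open('w1.pkl','rb'));f=c['frame']
A=cv2.resize(f[25:145,405:505],(500,600),interpolation=3);B=cv2.resize(f[145:295,400:500],None,fx=3,fy=4,interpolation=3)
cv2.imwrite('pics/crop1.png',np.hstack([A,B]))
hsv=cv2.cvtColor(f,cv2.COLOR_BGR2HSV);H,S,V=[hsv[...,i].astype(int) for i in range(3)]
m=np.uint8((H>45)&(H<80)&(S>100));m[:,:250]=0;m[:,345:]=0;m=cv2.morphologyEx(m,3,np.ones((15,15)))
for k in cv2.findContours(m,0,2)[0]:
    if cv2.contourArea(k)>400:
        (x,y),r=cv2.minEnclosingCircle(k);e=cv2.fitEllipse(cv2.convexHull(k));print(x,y,r,e,onz(c,e[0],104).round(1))
m=np.uint8((H>22)&(H<34)&(S>140)&(V>150));m[:,:280]=0;m[:345]=0;print('lemon',onz(c,cv2.minEnclosingCircle(max(cv2.findContours(m,0,2)[0],key=cv2.contourArea))[0],25))
E
```

```text
279.28570556640625 283.1428527832031 22.86840057373047 ((279.212646484375, 283.27734375), (42.611724853515625, 45.993560791015625), 17.658477783203125) [ 410.2 -337.4  104. ]
309.8763122558594 117.42334747314453 24.275360107421875 ((309.9690246582031, 117.31636810302734), (46.5942497253418, 48.4282341003418), 156.7069091796875) [ 424.8 -169.2  104. ]
lemon [ 449.32194288 -488.28054453   25.        ]
```

View pics/crop1.png

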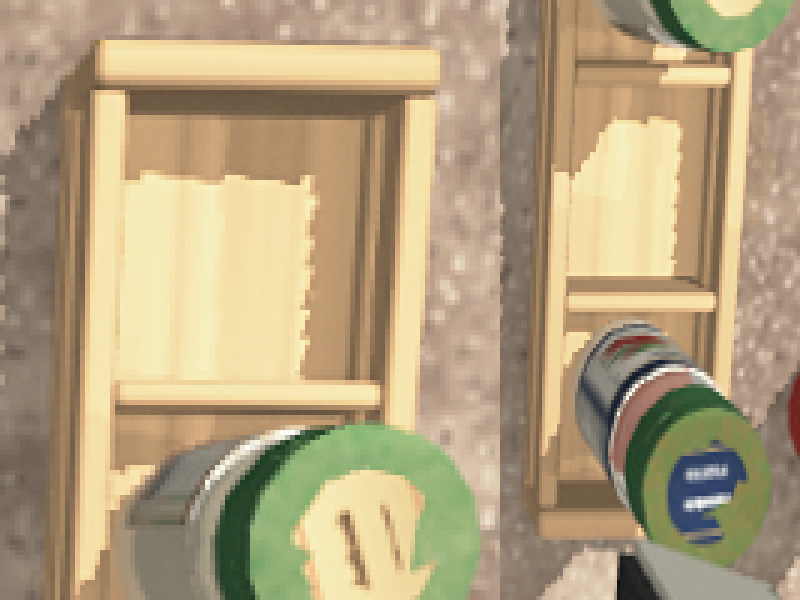

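```bash
python3 - <<'E'
from h import *
import pickle;c=pickle.load(open('w1.pkl','rb'))
P=[onz(c,p,33)[:2] for p in [(454.7,103.6),(450.7,164),(447.2,220.3)]]
L=[(0,66),(0,0),(0,-66)]
for p,l in [((424.4,33.4),(-38,139)),((493,35),(38,139)),((412.7,279.2),(-38,-139))]: P.append(onz(c,p,36)[:2]);L.append(l)
P=np.array(P);L=np.array(L,float);print(P.round(1))
a,b=P.mean(0),L.mean(0);U,_,Vt=np.linalg.svd((L-b).T@(P-a));R=(U@Vt).T
t=a-R@b;print('org',t,'yaw',np.arctan2(R[1,0],R[0,0]));print('res',(L@R.T+t-P).round(1))
for y in(99,33,-33,-99):print(y,(R@[0,y]+t).round(1))
go(410,-337,170)
E
```

```text
[[ 578.7 -133.1]
 [ 586.1 -198.9]
 [ 594.1 -264. ]
 [ 533.   -66.2]
 [ 606.8  -57.6]
 [ 565.  -340.1]]
org [ 586.31373494 -198.91402321] yaw 0.11822175676588417
res [[-0.2 -0.3]
 [ 0.2  0. ]
 [-0.  -0.5]
 [-0.8  0.9]
 [ 0.9  1.2]
 [-0.  -1.3]]
99 [ 574.6 -100.6]
33 [ 582.4 -166.1]
-33 [ 590.2 -231.7]
-99 [ 598.  -297.2]
total rows units [-0.4105 -0.2433  0.8823] spin -0.001 rows 3.21 now [ 449.1 -249.9  346.4] [-3.1409e+00 -2.0000e-04  1.6854e+00]
```

Call:
servo_tool(linear=[[-0.137,-0.081,0.2],[-0.137,-0.081,0.2],[-0.137,-0.081,0.2],[0,0,0.28],[0,0,0.25],[0,0,0.18],[0,0,0.127],[0,0,0]], spin=[0,0,0,0,0,0,0,0])

```text
time: 4.25
tool_pos: [408.5, -337.0, 57.9]
tcp_rot: [-3.139, -0.003, 1.684]
contact_force: [-0.0, -0.6, 0.1]
grip_width: 92.0
finger_force: 0.0
```

Call:
servo_tool(linear=[[0,0,0],[0,0,0],[0,0,0],[0,0,0],[0,0,0],[0,0,0],[0,0,0],[0,0,0]], spin=[0,0,0,0,0,0,0,0], hand=-1)

```text
time: 5.25
tool_pos: [410.3, -337.4, 59.4]
tcp_rot: [3.142, 0.0, 1.687]
contact_force: [-2.1, -0.1, 2.0]
grip_width: 44.6
finger_force: 30.0
```

```bash
python3 - <<'E'
from h import *
go(410,-337,230);go(590,-232,230)
E
```

```text
total rows units [ 0.0019 -0.0013 -0.853 ] spin -0.0002 rows 2.73 now [ 410.3 -337.4   59.4] [3.1415e+00 2.0000e-04 1.6867e+00]
total rows units [ 0.4193  0.9534 -0.853 ] spin -0.0002 rows 4.31 now [ 410.3 -337.4   59.4] [3.1415e+00 2.0000e-04 1.6867e+00]
```

Call:
servo_tool(linear=[[0,0,-0.3],[0,0,-0.3],[0.08,0.19,-0.15],[0.085,0.19,-0.103],[0.085,0.19,0],[0.085,0.19,0],[0.084,0.193,0],[0,0,0]], spin=[0,0,0,0,0,0,0,0])

```text
time: 6.25
tool_pos: [591.5, -230.0, 228.7]
tcp_rot: [-3.141, -0.001, 1.69]
contact_force: [-1.0, -0.0, -0.6]
grip_width: 44.3
finger_force: 30.0
```

```bash
python3 - <<'E'
from h import *
c=cap('wrist','w2');go(590.2,-231.7,65.4+3,1.689);print(monitor.get_obs()['grip_width'])
E
```

```text
total rows units [-3.70e-03  8.00e-04  8.02e-01] spin -0.0001 rows 2.57 now [ 590.2 -231.1  228.8] [-3.1400e+00 -7.0000e-04  1.6889e+00]
44.48456974731097
```

View pics/w2.png

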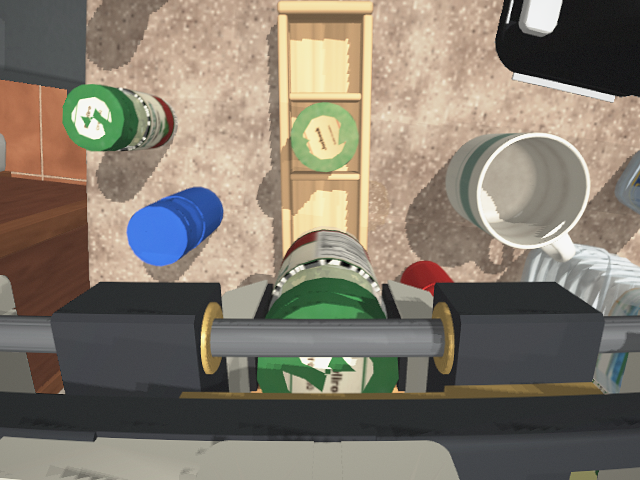

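w2: the held jar at (323,340) lines up with the rack axis (bay -33 near (325,215)). The red decoy at (430,275) is close, so I'll check where it is before opening.

```bash
python3 - <<'E'
from h import *
import pickle;c=pickle.load(open('w1.pkl','rb'))
print('lid',onz(c,(557,265),106).round(),'base edge',onz(c,(510,240),0).round(), 'lid edge left-low',onz(c,(535,275),106).round())
E
```

```text
lid [ 696. -284.  106.] base edge [ 691. -286.    0.] lid edge left-low [ 675. -298.  106.]
```

Call:
servo_tool(linear=[[-0.0035,0.001,0.25],[0,0,0.25],[0,0,0.18],[0,0,0.08],[0,0,0.04],[0,0,0],[0,0,0],[0,0,0]], spin=[0,0,0,0,0,0,0,0])

```text
time: 7.3
tool_pos: [590.7, -233.0, 71.0]
tcp_rot: [3.14, 0.001, 1.687]
contact_force: [0.3, -0.1, -1.3]
grip_width: 44.7
finger_force: 30.0
```

```bash
python3 - <<'E'
from h import *
go(590.2,-231.7,65.4,1.689);print(monitor.get_obs()['contact_force'])
E
```

```text
total rows units [ 0.0067 -0.0019  0.0282] spin -0.0014 rows 0.09 now [ 590.7 -233.    71. ] [3.1401e+00 1.2000e-03 1.6868e+00]
[ 0.34459572 -0.05241168 -1.25612757]
```

Call:
servo_tool(linear=[[0.004,0,0.008],[0,0,0.008],[0,0,0.006],[0,0,0.004],[0,0,0],[0,0,0],[0,0,0],[0,0,0]], spin=[0,0,0,0,0,0,0,0])

```text
time: 8.3
tool_pos: [590.1, -232.0, 65.4]
tcp_rot: [3.141, 0.0, 1.687]
contact_force: [-2.8, 0.1, 6.0]
grip_width: 44.4
finger_force: 30.0
```

```bash
python3 - <<'E'
from h import *
go(590.2,-231.7,65.4,1.689);print(monitor.get_obs()['contact_force'])
E
```

```text
total rows units [ 0.0014  0.0006 -0.0001] spin -0.0014 rows 0.0 now [ 590.1 -232.    65.4] [3.1414e+00 4.0000e-04 1.6867e+00]
[-2.803721    0.14802351  5.98263484]
```

Call:
servo_tool(linear=[[0,0,0],[0,0,0],[0,0,0],[0,0,0],[0,0,-0.1],[0,0,-0.25],[0,0,-0.3],[0,0,-0.3]], spin=[0,0,0,0,0,0,0,0], hand=0.35)

```text
time: 9.3
tool_pos: [589.9, -231.8, 256.5]
tcp_rot: [-3.141, -0.0, 1.687]
contact_force: [1.2, -0.6, -0.8]
grip_width: 61.9
finger_force: 0.0
```

```bash
python3 - <<'E'
from h import *
c=cap('wrist','w3');go(424.8,-169.2,59,1.687);print(monitor.get_obs()['grip_width'])
f=c['frame']
hsv=cv2.cvtColor(f,cv2.COLOR_BGR2HSV);H,S,V=[hsv[...,i].astype(int) for i in range(3)]
m=np.uint8((H>45)&(H<80)&(S>100));m[:,300:]=0;m[280:]=0;m=cv2.morphologyEx(m,3,np.ones((15,15)))
for k in cv2.findContours(m,0,2)[0]:
    if cv2.contourArea(k)>400:
        e=cv2.fitEllipse(cv2.convexHull(k));print(e,onz(c,e[0],104).round(1))
E
```

```text
total rows units [ 0.4229 -0.8078  1.0232] spin -0.0002 rows 4.39 now [ 592.4 -233.1  266.2] [3.1297 0.0083 1.6868]
62.14482261865008
((116.22935485839844, 115.80563354492188), (59.904964447021484, 70.4646224975586), 118.6326904296875) [ 425.3 -168.2  104. ]
```

View pics/w3.png

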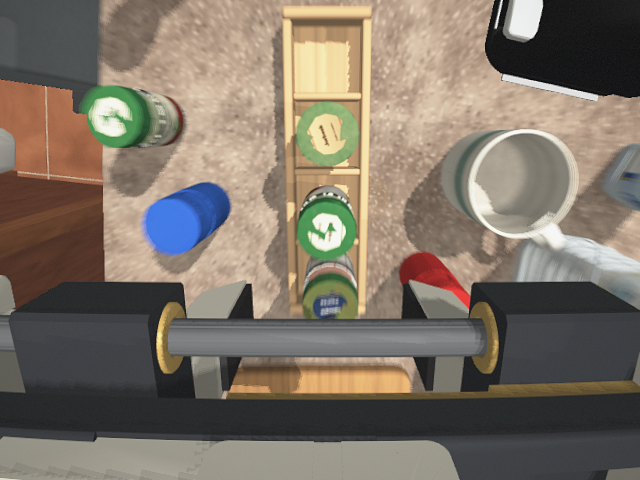

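w3: the jar is upright in bay -33 (lid at (327,228)), the neighbours are undisturbed, and the +99 bay is free at (327,55).

Call:
servo_tool(linear=[[0.102,-0.196,0.05],[0.102,-0.196,0.08],[0.102,-0.196,0.1],[0.102,-0.195,0.1],[0,0,0.2],[0,0,0.2],[0,0,0.12],[0,0,0]], spin=[0,0,0,0,0,0,0,0], hand=1)

```text
time: 10.35
tool_pos: [424.1, -168.4, 83.4]
tcp_rot: [-3.139, -0.002, 1.687]
contact_force: [0.7, -0.5, 0.4]
grip_width: 91.7
finger_force: 0.0
```

```bash
python3 - <<'E'
from h import *
go(425,-169,59,1.687)
E
```

```text
total rows units [-0.0039  0.0047  0.122 ] spin -0.0002 rows 0.39 now [ 424.1 -168.4   83.4] [-3.1387e+00 -2.2000e-03  1.6867e+00]
```

Call:
servo_tool(linear=[[0,0.002,0.08],[0,0,0.05],[0,0,0],[0,0,0],[0,0,0],[0,0,0],[0,0,0],[0,0,0]], spin=[0,0,0,0,0,0,0,0])

```text
time: 11.35
tool_pos: [425.5, -169.0, 58.7]
tcp_rot: [3.142, 0.0, 1.687]
contact_force: [0.5, -0.1, 0.8]
grip_width: 92.0
finger_force: 0.0
```

Call:
servo_tool(linear=[[0,0,0],[0,0,0],[0,0,0],[0,0,0],[0,0,0],[0,0,0],[0,0,0],[0,0,0]], spin=[0,0,0,0,0,0,0,0], hand=-1)

```text
time: 12.35
tool_pos: [425.5, -168.9, 58.7]
tcp_rot: [-3.141, 0.0, 1.687]
contact_force: [-0.3, -1.6, 0.2]
grip_width: 45.0
finger_force: 29.9
```

```bash
python3 - <<'E'
from h import *
go(574.6,-100.6,230,1.689)
E
```

```text
total rows units [ 0.2531  0.7801 -0.8568] spin -0.0015 rows 3.8 now [ 425.5 -168.9   58.7] [-3.1415  0.      1.6867]
```

Call:
servo_tool(linear=[[0,0,-0.3],[0,0,-0.3],[0.051,0.156,-0.15],[0.051,0.156,-0.107],[0.051,0.156,0],[0.05,0.156,0],[0.05,0.156,0],[0,0,0]], spin=[0,0,0,0,0,0,0,-0.0015])

```text
time: 13.35
tool_pos: [575.7, -99.6, 229.2]
tcp_rot: [-3.141, -0.0, 1.691]
contact_force: [0.1, -0.8, -1.1]
grip_width: 45.1
finger_force: 29.9
```

Call:
servo_tool(linear=[[0,0,0.2],[0,0,0.25],[0,0,0.2],[0,0,0.12],[0,0,0.03],[0,0,0],[0,0,0],[0,0,0]], spin=[0,0,0,0,0,0,0,0])

```text
time: 14.35
tool_pos: [575.1, -100.8, 71.2]
tcp_rot: [3.14, 0.001, 1.689]
contact_force: [0.1, -0.3, -0.8]
grip_width: 45.4
finger_force: 29.9
```

```bash
python3 - <<'E'
from h import *
go(574.6,-100.6,64.7,1.689);print(monitor.get_obs()['contact_force'])
E
```

```text
total rows units [ 0.0016 -0.0026  0.0326] spin 0.0001 rows 0.1 now [ 575.1 -100.8   71.2] [3.1398e+00 9.0000e-04 1.6891e+00]
[ 0.0876795 -0.3285355 -0.7655447]
```

Call:
servo_tool(linear=[[0,-0.002,0.008],[0,0,0.008],[0,0,0.008],[0,0,0.004],[0,0,0],[0,0,0],[0,0,0],[0,0,0]], spin=[0,0,0,0,0,0,0,0])

```text
time: 15.35
tool_pos: [574.2, -100.7, 64.7]
tcp_rot: [-3.142, 0.0, 1.689]
contact_force: [-2.8, 0.2, 2.9]
grip_width: 44.9
finger_force: 29.9
```

Call:
servo_tool(linear=[[0,0,0],[0,0,0],[0,0,0],[0,0,0],[0,0,-0.1],[0,0,-0.25],[0,0,-0.3],[0,0,-0.3]], spin=[0,0,0,0,0,0,0,0], hand=0.35)

```text
time: 16.35
tool_pos: [574.0, -100.6, 256.3]
tcp_rot: [-3.142, -0.0, 1.689]
contact_force: [0.5, 0.1, -0.8]
grip_width: 61.8
finger_force: 0.0
```

```bash
python3 - <<'E'
from h import *
go(445,80,340,1.687)
E
```

```text
total rows units [ 0.9728 -0.5338 -0.4184] spin 0.0013 rows 3.79 now [ 574.  -100.6  256.3] [-3.1415 -0.      1.6891]
```

Call:
servo_tool(linear=[[0.086,-0.13,-0.1],[0.086,-0.13,-0.1],[0.086,-0.13,-0.1],[0.087,-0.13,-0.1],[0,-0.05,0],[0,0,0],[0,0,0],[0,0,0]], spin=[0,0,0,0,0,0,0,0], hand=1)

```text
time: 17.35
tool_pos: [453.3, -45.9, 333.6]
tcp_rot: [-3.14, -0.001, 1.689]
contact_force: [0.1, -0.1, -0.5]
grip_width: 91.8
finger_force: 0.0
```

```bash
python3 - <<'E'
from h import *
import pickle
c=cap('wrist','w4');pickle.dump(c,open('w4.pkl','wb'));go(445,100,340,1.687);print(proj(c,(426,-24,170)))
E
```

```text
total rows units [ 0.7292  0.0448 -0.031 ] spin 0.0011 rows 2.34 now [453.2 -45.9 333.8] [-3.1403e+00 -4.0000e-04  1.6887e+00]
[[295.58669809 189.45773327]]
```

Call:
servo_tool(linear=[[0.21,0,0],[0.21,0,0],[0.21,0,0],[0,0,0],[0,0,0],[0,0,0],[0,0,0],[0,0,0]], spin=[0,0,0,0,0,0,0,0])

```text
time: 18.4
tool_pos: [438.1, 79.0, 334.5]
tcp_rot: [-3.142, 0.0, 1.688]
contact_force: [1.6, -0.1, 1.0]
grip_width: 91.9
finger_force: 0.0
```

```bash
python3 - <<'E'
from h import *
import pickle
c=cap('wrist','w5');pickle.dump(c,open('w5.pkl','wb'));s=monitor.get_obs();print(s['tool_pos'])
print([proj(c,p).round().tolist() for p in[(463,208,28),(472,241,28),(452,166,28)]])
d=pickle.load(open('w4.pkl','rb'))
cv2.imwrite('pics/w45.png',np.vstack([cv2.resize(c['frame'][:300],(640,300)),d['frame'][:300]]))
E
```

```text
[438.07560247  79.10971812 334.47230401]
[[[364.0, 79.0]], [[376.0, 47.0]], [[349.0, 117.0]]]
```

View pics/w45.png

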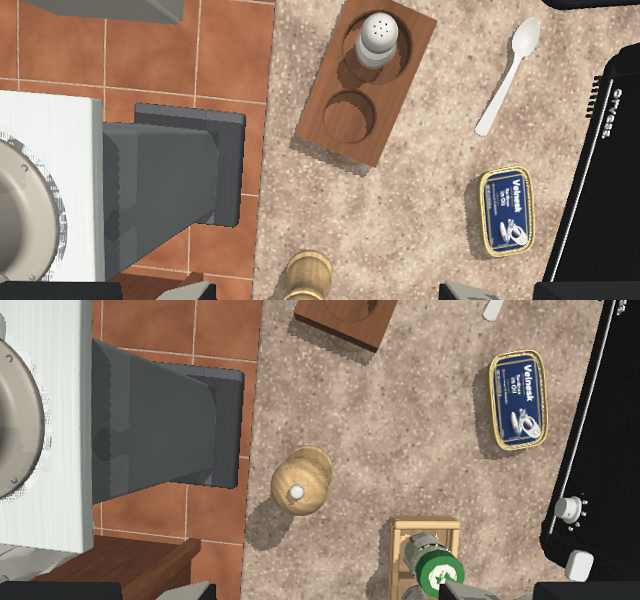

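```bash
python3 - <<'E'
from h import *
import pickle
c=pickle.load(open('w5.pkl','rb'));d=pickle.load(open('w4.pkl','rb'))
cv2.imwrite('pics/crop2.png',np.hstack([cv2.resize(c['frame'][0:150,310:410],(400,600),interpolation=3),cv2.resize(d['frame'][140:230,260:350],(400,400),interpolation=3)[:400].repeat(1,0) if 0 else cv2.copyMakeBorder(cv2.resize(d['frame'][140:230,260:350],(400,400),interpolation=3),0,200,0,0,0)]))
E
```

```text
(no output)
```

View pics/crop2.png

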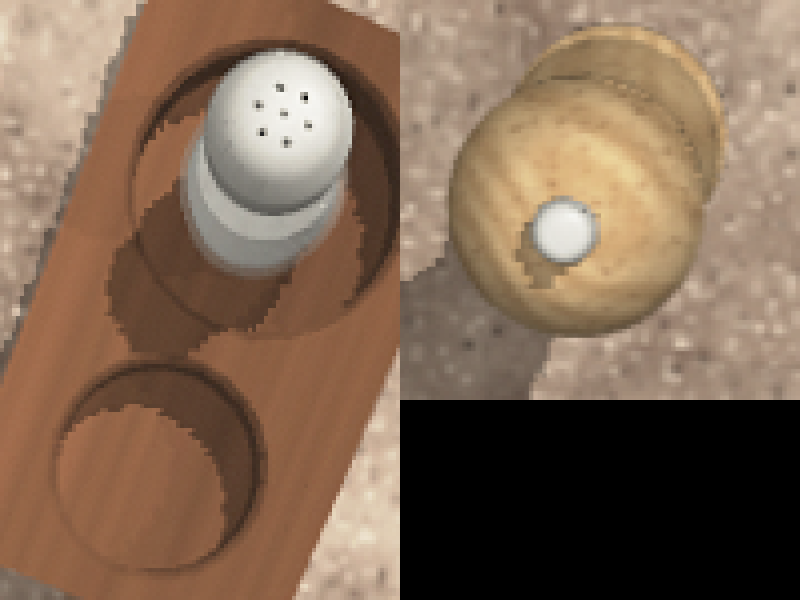

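```bash
python3 - <<'E'
from h import *
import pickle
c=pickle.load(open('w5.pkl','rb'));d=pickle.load(open('w4.pkl','rb'))
a,b=onz(c,(349.5,116.8),28),onz(c,(376.2,47.2),28)
print('small',a,'large',b,np.linalg.norm(a-b),np.arctan2(*(b-a)[:2]))
s=onz(c,(380.75,28.25),96);print('salt',s)
print('mill knob',onz(d,(297.1,192),168.5),'head',onz(d,(299.7,186.8),141))
go(s[0],s[1],42)
E
```

```text
small [452.78393534 166.71115698  28.        ] large [471.70600091 241.0724589   28.        ] 76.73100930769475 0.2491730052536864
salt [467.57351022 243.68942316  96.        ]
mill knob [427.29322143 -26.07642277 168.5       ] head [427.44831818 -25.39008517 141.        ]
total rows units [0.8001 0.243  1.4623] spin 0.0008 rows 5.39 now [438.1  79.1 334.5] [-3.1416e+00  1.0000e-04  1.6883e+00]
```

Call:
servo_tool(linear=[[0.2,0.061,0.15],[0.2,0.061,0.15],[0.2,0.061,0.15],[0.2,0.06,0.15],[0,0,0.25],[0,0,0.25],[0,0,0.2],[0,0,0.1]], spin=[0,0,0,0,0,0,0,0])

```text
time: 19.45
tool_pos: [466.3, 243.6, 52.2]
tcp_rot: [-3.138, 0.001, 1.689]
contact_force: [0.3, 1.3, -0.3]
grip_width: 91.9
finger_force: 0.0
```

```bash
python3 - <<'E'
from h import *
go(467.6,243.7,44)
E
```

```text
total rows units [-0.0002  0.0065  0.0407] spin 0.0012 rows 0.13 now [466.3 243.6  52.2] [-3.1383e+00  9.0000e-04  1.6889e+00]
```

Call:
servo_tool(linear=[[0,0,0],[0,0,0],[0,0,0],[0,0,0],[0,0,0],[0,0,0],[0,0,0],[0,0,0]], spin=[0,0,0,0,0,0,0,0], hand=-1)

```text
time: 20.45
tool_pos: [467.5, 244.1, 54.6]
tcp_rot: [3.141, 0.0, 1.689]
contact_force: [0.6, 1.1, 1.6]
grip_width: 35.3
finger_force: 29.1
```

```bash
python3 - <<'E'
from h import *
go(452.5,166.7,90);print(monitor.get_obs()['contact_force'])
E
```

```text
total rows units [-0.3757 -0.1202 -0.1769] spin 0.0013 rows 1.38 now [467.5 244.1  54.6] [3.1413 0.     1.6891]
[0.63257877 1.09970467 1.63006568]
```

Width 35 mm means the pads are on the dome: the last rows were clipped, so the arm sits about 10 mm high. I'll open, lower and regrip.

Call:
servo_tool(linear=[[0,0,0],[0,0,0],[0,0,0],[0,0,0],[0,0,0.02],[0,0,0.02],[0,0,0.015],[0,0,0]], spin=[0,0,0,0,0,0,0,0], hand=1)

```text
time: 21.45
tool_pos: [467.1, 244.0, 43.1]
tcp_rot: [-3.141, 0.0, 1.689]
contact_force: [0.7, -1.0, -0.1]
grip_width: 91.6
finger_force: 0.0
```

Call:
servo_tool(linear=[[0,0,0],[0,0,0],[0,0,0],[0,0,0],[0,0,0],[0,0,0],[0,0,0],[0,0,0]], spin=[0,0,0,0,0,0,0,0], hand=-1)

```text
time: 22.45
tool_pos: [467.6, 244.2, 43.6]
tcp_rot: [3.141, 0.0, 1.689]
contact_force: [1.2, 1.3, 0.9]
grip_width: 38.0
finger_force: 29.7
```

```bash
python3 - <<'E'
from h import *
go(452.5,166.7,90);print(monitor.get_obs()['contact_force'])
E
```

```text
total rows units [-0.3758 -0.1207 -0.2322] spin 0.0014 rows 1.47 now [467.6 244.2  43.6] [3.141  0.     1.6891]
[1.21955608 1.29354692 0.85745415]
```

```bash
python3 - <<'E'
from h import *
c=cap('wrist');print(monitor.get_obs()['grip_width']);s=cap('side')
cv2.imwrite('pics/w6.png',np.hstack([c['frame'][200:480,150:500],cv2.resize(s['frame'][215:285,210:310],(400,280),interpolation=3)]))
E
```

```text
37.74511185356788
```

View pics/w6.png

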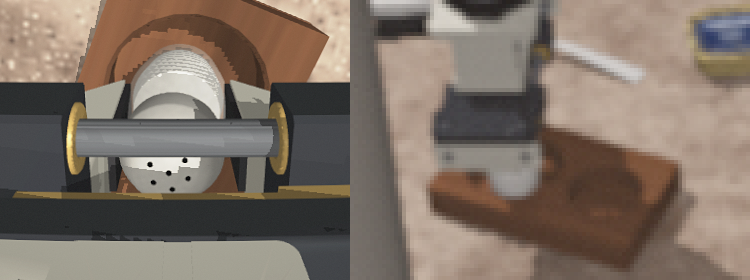

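```bash
python3 - <<'E'
from h import *
c=cap('wrist');
for z in (96,80,74,40,6): print(z,proj(c,(467.6,244.2,z)).round(),proj(c,(467.6+22,244.2,z)).round(),proj(c,(467.6-22,244.2,z)).round())
print(onz(c,(319,373),96), onz(c,(330,245),6))
E
```

```text
96 [[325. 371.]] [[399. 379.]] [[251. 363.]]
80 [[325. 345.]] [[391. 351.]] [[259. 337.]]
74 [[326. 336.]] [[388. 343.]] [[262. 329.]]
40 [[326. 298.]] [[377. 303.]] [[274. 292.]]
6 [[326. 272.]] [[369. 277.]] [[283. 267.]]
[465.83291911 243.43077949  96.        ] [467.91733713 258.3345728    6.        ]
```

```bash
python3 - <<'E'
from h import *
c=cap('wrist');print(monitor.get_obs()['grip_width'])
cv2.imwrite('pics/w7.png',cv2.resize(c['frame'][220:400,210:440],(766,600),interpolation=3))
E
```

```text
38.17619667493403
```

View pics/w7.png

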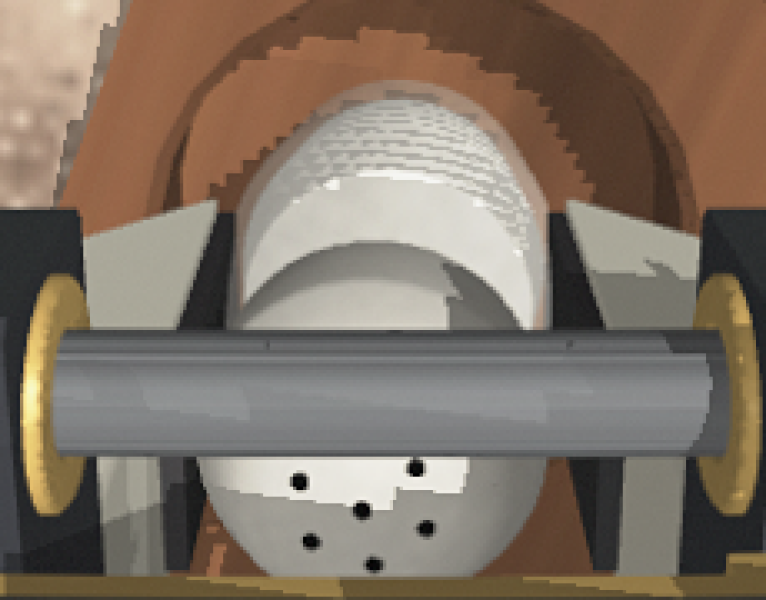

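Salt is upright and centred between the pads, so I'll lift it gently and check that the grip holds.

Call:
servo_tool(linear=[[0,0,-0.02],[0,0,-0.04],[0,0,-0.06],[0,0,-0.06],[0,0,-0.06],[0,0,0],[0,0,0],[0,0,0]], spin=[0,0,0,0,0,0,0,0])

```text
time: 23.65
tool_pos: [467.1, 244.0, 91.0]
tcp_rot: [-3.141, 0.0, 1.689]
contact_force: [0.7, 0.6, -1.2]
grip_width: 37.9
finger_force: 29.5
```

```bash
python3 - <<'E'
from h import *
c=cap('wrist','w8');s=monitor.get_obs();print(s['grip_width'],s['contact_force'],s['tool_pos'])
go(452.6,166.7,90)
t=cap('side')
for z in(96,86,6): print(proj(c,(*s['tool_pos'][:2],s['tool_pos'][2]-43.6+z)).round())
cv2.imwrite('pics/w8.png',np.hstack([c['frame'][200:400,200:450],cv2.resize(t['frame'][200:280,210:310],(250,200),interpolation=3)]))
E
```

```text
38.461867351055844 [ 0.48998125  0.36557034 -0.56194435] [467.10404678 243.98963547  91.01463087]
total rows units [-0.3752 -0.1176  0.0053] spin 0.0013 rows 1.26 now [467.1 244.   91. ] [-3.1407e+00  3.0000e-04  1.6891e+00]
[[325. 371.]]
[[325. 354.]]
[[326. 272.]]
```

View pics/w8.png

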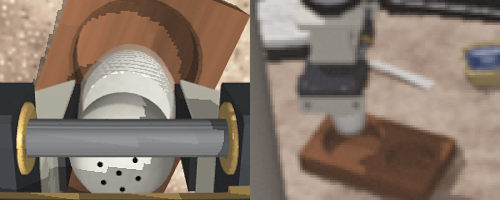

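Call:
servo_tool(linear=[[-0.08,-0.025,0],[-0.1,-0.031,0],[-0.1,-0.031,0],[-0.065,-0.021,0],[-0.03,-0.01,0],[0,0,0],[0,0,0],[0,0,0]], spin=[0,0,0,0,0,0,0,0])

```text
time: 24.75
tool_pos: [452.9, 167.3, 91.4]
tcp_rot: [3.141, 0.0, 1.69]
contact_force: [-0.2, 0.2, -1.0]
grip_width: 38.2
finger_force: 29.5
```

```bash
python3 - <<'E'
from h import *
import pickle
c=pickle.load(open('w5.pkl','rb'));print('near edge',onz(c,(372,68.75),6))
a=np.linspace(0,6.283,60);B=[(467.6+22*np.cos(t),243.7+22*np.sin(t),6) for t in a];print('pred lowest row',proj(c,B)[:,1].max())
go(452.7,166.7,43.6+2)
c=cap('wrist','w9');p=proj(c,(452.7,166.7,28));print(p)
E
```

```text
near edge [472.12981259 222.41106654   6.        ]
pred lowest row 69.02820639306773
total rows units [-0.0027 -0.0012  0.2292] spin 0.0017 rows 0.73 now [452.9 167.3  91.4] [3.1415 0.     1.6897]
[[325.80243187 257.89563807]]
```

```bash
python3 - <<'E'
from h import *
s=monitor.get_obs()['tool_pos'];t=cap('side');f=t['frame'];print(s)
P=[(s[0]+22*np.cos(a),s[1]+22*np.sin(a),z) for z in(s[2]-37.6,s[2]) for a in np.linspace(0,6.28,40)]
q=proj(t,P);print('pred cols',q[:40,0].min(),q[:40,0].max(),'rows bottom',q[:40,1].max(),'tcp row',q[40:,1].min())
hsv=cv2.cvtColor(f,cv2.COLOR_BGR2HSV)
x0,y0=int(q[:,0].min())-12,int(q[:,1].min())-14
for y in range(y0,int(q[:,1].max())+6):print(y,' '.join('%3d'%v for v in hsv[y,x0:x0+46,1]))
print(x0)
E
```

```text
[452.80833097 167.24248857  91.4426882 ]
pred cols 265.41193835055907 280.2502752548142 rows bottom 260.64271262405094 tcp row 241.11483150812083
227  24  26  41  54  54  62  53  42  29  20  21  23  21  23  23  23  23  23  23  23  23  21  21  25  21  24  24  16  10  30  54  53  54  54  57  56  55  53  51  49  50  49  53  67  76  58
228  54  55  62  58  58  56  52  37  28  25  22  23  23  21  21  23  23  21  23  21  21  23  21  23  23  25  23  17  10  31  53  55  55  54  57  56  54  54  56  54  50  51  50  62  84  84
229  54  58  57  58  54  50  32  15  20  23  23  23  23  23  24  23  21  23  23  21  23  24  23  23  23  25  25  15   8  21  56  57  55  55  55  55  56  56  59  55  55  52  53  57  82  96
230  50  53  55  55  54  50  22   9  14  22  23  21  20  25  21  23  23  23  27  23  21  25  23  23  23  25  22  13  19   9  41  59  58  57  56  57  56  57  58  59  56  53  50  56  74 100
231  51  51  50  52  53  48  15  15   6  11  20  18  21  24  21  18  21  21  23  18  18  18  21  17  21  22  15  19  19  10  41  60  58  58  58  57  55  53  58  57  60  56  55  57  69  91
232  49  51  5
[... 5681 characters left out ...]
 109 104 109 117 110 116 118 120 126 126 124 126 128 129 125 121 124 116 112 120 116 120 123 109 115 116  95  68  54  50  53  52  49
263 129 128 131 131 128 132 131 131 133 131 132 131 124 107 101 105 109 111 112 115 119 127 132 134 129 131 136 134 133 131 123 112 120 119 119 118 108 111 103  80  60  51  54  55  56  54
264 130 128 131 128 128 128 134 128 132 131 134 129 126 124 109 114 120 118 125 120 128 130 132 135 135 135 136 134 133 136 122 119 119 120 114 111 115 117  88  72  60  55  53  57  56  61
265 130 133 127 131 130 129 127 129 129 132 132 131 130 120 123 115 120 121 129 128 134 129 135 133 139 135 129 132 131 130 125 120 119 124 118 107 116 100  91  71  63  57  60  57  62  61
252
```

Call:
servo_tool(linear=[[0.004,0,0.02],[0,0,0.05],[0,0,0.05],[0,0,0.04],[0,0,0.03],[0,0,0.015],[0,0,0.005],[0,0,0]], spin=[0,0,0,0,0,0,0,0])

```text
time: 25.85
tool_pos: [452.8, 167.7, 49.6]
tcp_rot: [3.141, 0.0, 1.689]
contact_force: [0.5, 0.5, -1.4]
grip_width: 38.3
finger_force: 29.5
```

Call:
servo_tool(linear=[[0,0,0.005],[0,0,0.005],[0,0,0.005],[0,0,0.005],[0,0,0.002],[0,0,0],[0,0,0],[0,0,0]], spin=[0,0,0,0,0,0,0,0])

```text
time: 26.85
tool_pos: [452.7, 167.6, 45.1]
tcp_rot: [3.142, 0.0, 1.689]
contact_force: [0.1, 0.9, -1.5]
grip_width: 38.4
finger_force: 29.5
```

Call:
servo_tool(linear=[[0,0,0.004],[0,0,0],[0,0,0.003],[0,0,0],[0,0,0.002],[0,0,0],[0,0,0],[0,0,0]], spin=[0,0,0,0,0,0,0,0])

```text
time: 27.85
tool_pos: [452.8, 167.7, 43.5]
tcp_rot: [3.141, 0.0, 1.689]
contact_force: [-1.3, -0.0, 4.9]
grip_width: 38.5
finger_force: 29.8
```

Call:
servo_tool(linear=[[0,0,0],[0,0,0],[0,0,0],[0,0,0],[0,0,-0.1],[0,0,-0.25],[0,0,-0.3],[0,0,-0.3]], spin=[0,0,0,0,0,0,0,0], hand=1)

```text
time: 28.85
tool_pos: [452.3, 167.6, 235.1]
tcp_rot: [-3.141, 0.0, 1.689]
contact_force: [1.7, 1.0, 0.2]
grip_width: 91.6
finger_force: 0.0
```

Call:
servo_tool(linear=[[-0.1,0,-0.1],[-0.2,0,-0.1],[-0.2,0,0],[-0.2,0,0],[0,0,0],[0,0,0],[0,0,0],[0,0,0]], spin=[0,0,0,0,0,0,0,0])

```text
time: 29.85
tool_pos: [469.1, 29.5, 273.3]
tcp_rot: [-3.142, -0.0, 1.691]
contact_force: [0.2, -0.8, 0.8]
grip_width: 91.8
finger_force: 0.0
```

```bash
python3 - <<'E'
from h import *
c=cap('wrist');cv2.imwrite('pics/w10.png',c['frame'][:400]);go(427.4,-25.6,122)
for p in[(452.7,166.7,28),(452.7,167,96),(471.7,241,28),(427.4,-25.6,168)]:print(proj(c,p).round())
E
```

```text
total rows units [-0.248  -0.24    0.7565] spin 0.0021 rows 2.66 now [469.1  29.4 273.3] [-3.1416  0.      1.6904]
[[327.  55.]]
[[327.  38.]]
[[358. -28.]]
[[258. 308.]]
```

View pics/w10.png

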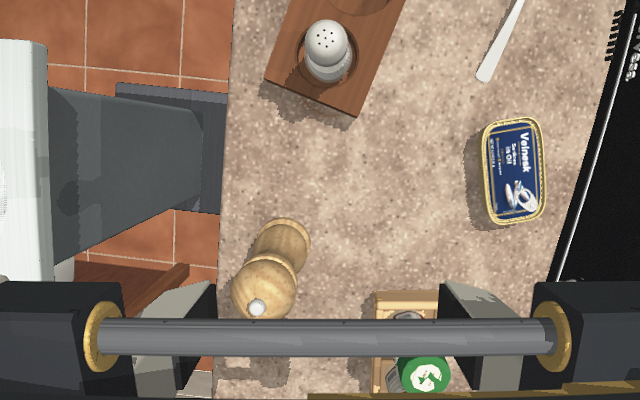

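w10: the salt stands in the small well (top at (326,37), predicted (327,38)). The mill knob is at (257,307), as predicted.

Call:
servo_tool(linear=[[-0.1,-0.1,0],[-0.1,-0.1,0.05],[-0.048,-0.04,0.1],[0,0,0.2],[0,0,0.2],[0,0,0.14],[0,0,0.066],[0,0,0]], spin=[0,0,0,0,0,0,0,0])

```text
time: 30.9
tool_pos: [427.3, -26.1, 121.9]
tcp_rot: [-3.141, -0.0, 1.689]
contact_force: [-0.3, 0.3, -0.4]
grip_width: 91.8
finger_force: 0.0
```

```bash
python3 - <<'E'
from h import *
go(427.4,-25.6,122)
E
```

```text
total rows units [ 0.0023  0.0007 -0.0005] spin 0.0016 rows 0.01 now [427.3 -26.1 121.9] [-3.1406e+00 -3.0000e-04  1.6895e+00]
```

Call:
servo_tool(linear=[[0,0,0],[0,0,0],[0,0,0],[0,0,0],[0,0,0],[0,0,0],[0,0,0],[0,0,0]], spin=[0,0,0,0,0,0,0,0], hand=-1)

```text
time: 31.9
tool_pos: [427.4, -26.3, 122.2]
tcp_rot: [3.142, 0.0, 1.689]
contact_force: [-0.8, 0.0, 2.8]
grip_width: 47.3
finger_force: 30.0
```

Call:
servo_tool(linear=[[0,0,-0.05],[0,0,-0.15],[0,0,-0.2],[0,0,-0.2],[0,0,-0.1],[0,0,0],[0,0,0],[0,0,0]], spin=[0,0,0,0,0,0,0,0])

```text
time: 32.9
tool_pos: [426.8, -26.2, 261.0]
tcp_rot: [-3.139, -0.001, 1.689]
contact_force: [-0.5, -0.4, -1.7]
grip_width: 47.1
finger_force: 30.0
```

```bash
python3 - <<'E'
from h import *
go(471.7,241.4,262)
E
```

```text
total rows units [ 1.3021  0.3805 -0.0048] spin 0.0013 rows 4.34 now [426.8 -26.2 261. ] [-3.1394e+00 -8.0000e-04  1.6890e+00]
```

Call:
servo_tool(linear=[[0.1,0.03,0],[0.2,0.06,0],[0.25,0.073,0],[0.25,0.073,0],[0.25,0.073,0],[0.16,0.045,0],[0.07,0.02,0],[0.02,0.006,0]], spin=[0,0,0,0,0,0,0,0])

```text
time: 33.9
tool_pos: [472.0, 240.9, 261.3]
tcp_rot: [-3.14, 0.001, 1.69]
contact_force: [0.2, -0.6, -1.6]
grip_width: 47.4
finger_force: 30.0
```

```bash
python3 - <<'E'
from h import *
c=cap('wrist');cv2.imwrite('pics/w11.png',c['frame'][200:480]);go(471.7,241.4,128.2+3);s=monitor.get_obs()['tool_pos']
for dz in(-122,-92,19,46):print(dz,proj(c,s+[0,0,dz]).round())
a=np.linspace(0,6.28,60);q=proj(c,[s+[29*np.cos(t),29*np.sin(t),-122] for t in a]);print(q.min(0),q.max(0))
E
```

```text
total rows units [ 0.0039 -0.0011  0.6517] spin 0.0014 rows 2.09 now [472.1 240.7 261.5] [-3.1406e+00  5.0000e-04  1.6891e+00]
-122 [[327. 233.]]
-92 [[327. 244.]]
19 [[326. 322.]]
46 [[325. 361.]]
[285.55825229 191.68152849] [368.1694625  272.04473847]
```

View pics/w11.png

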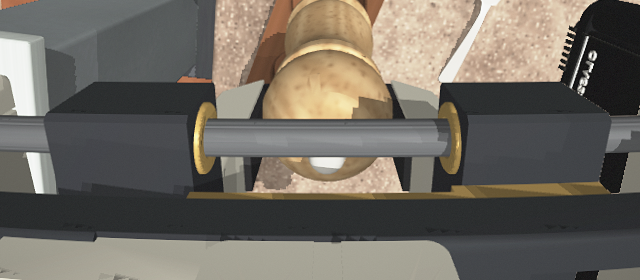

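w11: the mill hangs upright in the grip (knob at (326,363), predicted (325,361)), so I can lower it.

Call:
servo_tool(linear=[[0.003,-0.003,0.08],[0,0,0.15],[0,0,0.15],[0,0,0.13],[0,0,0.08],[0,0,0.04],[0,0,0.015],[0,0,0]], spin=[0,0,0,0,0,0,0,0])

```text
time: 34.95
tool_pos: [471.9, 241.2, 133.6]
tcp_rot: [3.141, -0.0, 1.689]
contact_force: [-0.2, -0.2, -0.8]
grip_width: 47.5
finger_force: 30.0
```

Call:
servo_tool(linear=[[0,0,0.004],[0,0,0.004],[0,0,0.003],[0,0,0],[0,0,0],[0,0,0],[0,0,0],[0,0,0]], spin=[0,0,0,0,0,0,0,0])

```text
time: 35.95
tool_pos: [471.5, 241.4, 130.9]
tcp_rot: [-3.142, 0.0, 1.689]
contact_force: [-0.3, -0.3, -1.9]
grip_width: 47.4
finger_force: 30.0
```

Call:
servo_tool(linear=[[0,0,0.004],[0,0,0.003],[0,0,0.003],[0,0,0.002],[0,0,0.002],[0,0,0],[0,0,0],[0,0,0]], spin=[0,0,0,0,0,0,0,0])

```text
time: 36.95
tool_pos: [471.6, 241.4, 128.2]
tcp_rot: [3.141, 0.0, 1.689]
contact_force: [-1.1, 0.1, 1.4]
grip_width: 47.4
finger_force: 30.0
```

Call:
servo_tool(linear=[[0,0,0.002],[0,0,0.002],[0,0,0],[0,0,0],[0,0,0],[0,0,0],[0,0,0],[0,0,0]], spin=[0,0,0,0,0,0,0,0])

```text
time: 37.95
tool_pos: [471.7, 241.6, 128.2]
tcp_rot: [3.141, -0.0, 1.689]
contact_force: [-2.6, 0.3, 8.1]
grip_width: 47.3
finger_force: 30.0
```

Call:
servo_tool(linear=[[0,0,0],[0,0,0],[0,0,0],[0,0,0],[0,0,0],[0,0,-0.1],[0,0,-0.25],[0,0,-0.3]], spin=[0,0,0,0,0,0,0,0], hand=1)

```text
time: 38.95
tool_pos: [470.9, 241.1, 257.8]
tcp_rot: [-3.139, 0.001, 1.689]
contact_force: [0.8, 0.7, -0.0]
grip_width: 92.2
finger_force: 0.0
```

Call:
servo_tool(linear=[[-0.1,0,-0.1],[-0.25,0,-0.1],[-0.3,0,0],[-0.3,0,0],[-0.3,0,0],[-0.2,0,0],[0,0,0],[0,0,0]], spin=[0,0,0,0,0,0,0,0])

```text
time: 39.95
tool_pos: [505.6, -46.1, 297.2]
tcp_rot: [-3.141, -0.001, 1.689]
contact_force: [-0.1, 0.1, 0.3]
grip_width: 91.9
finger_force: 0.0
```

```bash
python3 - <<'E'
from h import *
c=cap('top');f=c['frame']
print([proj(c,p).round(1).tolist() for p in[(471.7,241,174),(452.7,167,96),(574.6,-100.6,112),(590.2,-231.7,112)]])
hsv=cv2.cvtColor(f,cv2.COLOR_BGR2HSV);H,S,V=[hsv[...,i].astype(int) for i in range(3)]
# knob / salt: bright, unsaturated blobs in the stand; lids: green
for n,m in dict(bright=(S<60)&(V>150),green=(H>35)&(H<85)&(S>70)).items():
    m=np.uint8(m);m[:190]=0;m[303:]=0;m[:,:215]=0;m[:,450:]=0
    k,l,st,ce=cv2.connectedComponentsWithStats(m)
    print(n,[(ce[i].round(1).tolist(),int(st[i,4])) for i in range(1,k) if st[i,4]>3])
s=monitor.get_obs();print(s['tool_pos'],s['time'],s['contact_force'])
E
```

```text
[[[224.0, 262.6]], [[253.1, 272.5]], [[342.1, 230.2]], [[385.5, 224.5]]]
bright [([304.9, 201.4], 35), ([333.5, 205.1], 512), ([358.2, 209.6], 76), ([290.6, 205.6], 16), ([288.1, 210.9], 15), ([276.2, 211.1], 13), ([234.1, 222.3], 245), ([385.9, 224.0], 50), ([296.6, 236.2], 53), ([319.3, 244.0], 135), ([348.5, 248.1], 55), ([223.3, 262.6], 10), ([287.4, 269.5], 81), ([306.2, 274.1], 238), ([252.2, 272.4], 47), ([318.5, 272.5], 4), ([342.5, 282.1], 78), ([304.5, 295.5], 86)]
green [([385.1, 226.2], 134), ([410.9, 220.0], 8), ([402.0, 224.7], 37), ([364.4, 231.2], 45)]
[505.63961071 -45.61330403 297.30429534] 40.0 [-0.61986484  0.05481052  0.11141824]
```

```bash
python3 - <<'E'
from h import *
import pickle
d=pickle.load(open('w4.pkl','rb'));print(proj(d,[(574.6,-100.6,112),(574.6,-100.6,106)]))
hsv=cv2.cvtColor(d['frame'],cv2.COLOR_BGR2HSV);m=cv2.inRange(hsv,(45,100,0),(80,255,255));m[:,:350]=0
k=max(cv2.findContours(m,0,2)[0],key=cv2.contourArea);e=cv2.fitEllipse(cv2.convexHull(k));print(e,onz(d,e[0],109))
E
```

```text
[[442.96596733 276.89009262]
 [441.35703201 274.86642118]]
((439.56787109375, 273.62841796875), (45.53224563598633, 49.56444549560547), 138.94883728027344) [571.57910939 -98.58373329 109.        ]
```

All four places check out, so I'm handing the job in.

```bash
python3 -c "
from h import *
print(workorder.close_job())"
```

```text
the job is handed in; nothing more can be done
None
```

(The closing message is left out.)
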